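# Bring an empty filtration station into use

### The arm

A 7-joint arm with a two-finger parallel gripper is mounted at the origin on the work surface. World frame = base frame: x ahead of the robot, y to its left, z up, the work surface at z = 0. Lengths are in m, angles in rad, forces in N, time in s.
With the tool pointing down it reaches from about 0.4 to 0.875 m from the base axis. Payload 19.3 kg.
Tool frame: the origin (TCP) lies midway between the tips of the shut fingers; the grasp point (between the pads) lies bot.tcp_to_grasp behind it (bot.tcp_to_grasp is the distance from the TCP to the grasp point, in m); z points along the fingers, y is the line along which they close (so a half turn about z gives the same grasp; the last joint's range is limited). The gripper opens to 85 mm and grips with 20 to 120 N. Pads are 22 mm wide; open, the fingers measure 114 mm over their backs; the gripper's body (76 mm by 85 mm) begins 54 mm behind the grasp point. The pads swing forward as they close: fully open they stand 13 mm farther back than shut.
Start: joints at [-1.351, 0.521, -0.036, 1.599, 0.021, 1.021, -0.113], TCP at [0.179, 0.599, 0.231] pointing down, gripper open.
Joint ranges: [-2.91, 2.91], [-0.3, 2.13], [-1.5, 1.42], [0.17, 2.43], [-1.26, 4.41], [0.16, 1.93], [-2.52, 2.52]. Speed limits (rad/s): [1.89, 1.89, 2.39, 2.39, 3.01, 3.01, 3.01].

### API

Orientations are given as [roll, pitch, yaw] about the fixed x, y, z axes, in that order (R = Rz(yaw) Ry(pitch) Rx(roll)).
In Python, from workcell import observe, imaging, bot gives the robot as it stands.
- The arm moves only by the tool send_rows, never from a script. Its argument "plan" is text: rows parted by semicolons, each of 7 numbers parted by spaces: the shift along the tool's x, y, z in m, then the turn, a rotation vector about the tool's x, y, z in degrees, then the finger opening in m, from 0 to 0.0854. In form: dx dy dz rx ry rz claw; .... A call has 1 to 10 rows; each row is the pose to reach, as a shift and turn from the pose commanded when the call began, along the tool's axes at that moment; what a row does not reach only later rows make up. A row lasts 1/12 s, in which the tool goes at most 41.7 mm and 7.16 degrees, less where a joint would pass 70% of its speed; a pose out of reach is approached as far as the arm can. A call with a gripper value outside its range is refused whole. The fingers move at their own pace and stop on an object; "grip_force" is the grip in N (left out, the last holds). Time passes only in rows, so rows that repeat a pose let the fingers close. It gives the time, the measured TCP pose, the force, the opening and the grip force at its end, in the units of the state.
- observe(): the state, without advancing time (a new reading comes with each control period).
- imaging.grab_frame(name): name is "side" or "top"; returns a dict with "color" (420x560x3 uint8, red, green, blue), "fx", "fy", "cx", "cy" (pixels), "dist_coeffs" ([k1, k2, p1, p2, k3] as OpenCV has them; the pictures are not rectified), "eye" and "orientation" of the camera in the world. Camera axes: x right, y down, z forward; pixel columns grow to the right and rows downward; lengths in m; the calibration is good to about 2 mm. A picture is of the moment at which its call begins. There is no depth.
- bot.job_done(): hands the job in; it is judged then, once.
The state is a dict: "clock": time; "qpos": joint angles; "qd": joint speeds; "joint_efforts": joint torques, N m; "position": TCP position; "tool_rot": TCP orientation; "force": force on the tool from outside, world axes, zero at the start; "moment": the same for the moment, N m; "grip_width": finger opening in m; "finger_force": force on a finger pad.
Only numpy, scipy, OpenCV 4.12 (cv2) and the standard library are available. Lean on these libraries where they do the work, as an engineer would, in place of code of your own. Each camera call takes 0.05 s, during which the arm holds its last target. There are 200 camera calls.

### The job

Take the loose white filter funnel from the grey rack and set it down gently, upright and fully home, in the socket of the one empty station of the filtration manifold, and let go of it. Only then open that station's valve: push (do not grip) its black lever handle anticlockwise through its quarter turn up against the end stop, lean on it there with about 15 N (never over 25 N) for half a second to bed it, and back off, leaving it fully open. Leave the other two stations and everything else on the bench as they are.

Things in the scene. Friction and masses are not known exactly. Their poses are not given: they have to be found in the camera images.
- funnel: Loose filter funnel, 103 mm high, 0.10-0.20 kg, axis z up; origin: centre of its lower tip. Grey tapered stopper from 15 mm diameter at the tip to 25 mm, 28 mm long; then a white flange 52 mm across, z = 28 to 37 mm, its underside the shoulder; then an open white cup, wall 3 mm, straight-sided and 56 mm across outside from z = 67 mm to the rim. Stands in one hole of the rack, shoulder on the rack's top.
- rack: Grey plastic rack fixed to the bench, 190 mm long (its x), 85 mm wide, 60 mm high, with two holes 94 mm apart along its x; origin under its centre on the bench. One hole holds the loose funnel (lift it straight up by over 30 mm to clear the rack), the other a black rubber bung.
- bung: Black rubber bung, 42 mm across, its top 86 mm above the bench, standing in the rack's other hole; origin at its lower tip. Not part of the job.
- header: Steel vacuum header of the filtration manifold, fixed; origin on the bench. A tube 28 mm in diameter, 420 mm long along its y, its axis at x = 122 mm, 50 mm above the bench (top 64 mm). Three alike stations stand in front of it, 140 mm apart along its y, all of its yaw. A round vacuum gauge 44 mm across, dial up (top 88 mm above the bench), sits near the +y end.
- station: The empty station of the manifold (the one without a funnel; its place among the three varies), fixed; origin on the bench. Along its x, from the robot's side to the header, on a pipe 50 mm above the bench (top 60 mm): the socket at x = -55 mm, the ball valve at x = +50 mm (body up to 69 mm high within 25 mm of the stem), the header at x = +122 mm.
- socket (a point): Centre of the mouth of the empty station's upright socket, 95 mm above the bench: round bore 28 mm in diameter, 34 mm deep, in a cup of 42 mm outside diameter. Axes as station. The funnel is home when its shoulder rests on this rim; its tip is then 28 mm below this point.
- stem (a point): On the vertical turning axis of the empty station's valve, at the mid-height of its handle, 106 mm above the bench. Axes as station.
- handle_end (a point): Outer end of the empty station's black handle, on its centre line at mid-height, 95 mm from the turning axis. Shut, the handle points across the pipe to the station's -y (robot's right); it opens anticlockwise seen from above until it points along the pipe to the station's +x, away from the robot, over the header.
- handle: That handle: black sleeve 14 mm wide, 12 mm high (100 to 112 mm above the bench), reaching from 30 to 95 mm from the axis along its own -y; nearer the axis a thin steel plate. Origin on the axis, 97 mm above the bench. Fingertips have free space beside and under it down to the pipe, valve body and header. Over 25 N on it strains the stem, so it is pushed with shut fingers on one side, not gripped.
- valve (a joint): Angle of the empty station's handle, rad: 0 across the pipe (shut; starts at 0 to 0.14), 1.571 at the open stop. Stays where left. Turning takes 0.24 N m at first, 0.37 near the end (4 to 6 N at 65 mm from the axis), more if fast. The stop does not give: pressing on beyond it only raises the force. Leaning on it at the stop with 10 to 25 N (15 is right) for over 0.3 s beds the ball.
- valve_b (a joint): Handle angle of the second station, which carries a funnel: 0, shut. Leave shut.
- valve_c (a joint): Handle angle of the third station, which carries a funnel: 0, shut. Leave shut.
- funnel_b: Funnel seated in the second station, like the loose one; origin at its stopper's tip, 67 mm above the bench, its rim at 170 mm.
- funnel_c: Funnel seated in the third station, likewise.
- vol_flask: Glass volumetric flask, 66 mm across, 168 mm high, loose on the bench; origin under its centre.
- pipette_filler: Pipette filler, black, white and red, lying, 170 mm long, 35 mm high; origin near its middle.
- beaker: Small glass beaker, 52 mm across, 62 mm high; origin under its centre.
- petri: Flat round dish with lid, 95 mm across, 17 mm high; origin under its centre.
- wash_bottle: White wash bottle, 70 mm across, 210 mm high with its spout; origin under its centre.
- membrane_box: White card box, 90 by 90 mm, 45 mm high; origin under its centre.
Things that resemble listed ones, but are neither listed nor needed, are in the scene too. Leave any blue or turquoise look-alike of the funnel alone.

How it is judged:
On the way, in this order (a step that is already met when the one before it is completed fails the run):
1. the funnel is fully home and upright in the empty station's socket and let go, with the valve still shut (z of funnel in the frame of socket below -0.0255 m and horizontal distance between funnel and socket below 0.004 m and angle between funnel's own z axis and vertical below 0.06 rad and contact force between the fingers and funnel below 0.2 N and value of joint valve below 0.3 rad), for 0.2 s.
2. the handle is held against its open stop by the fingers with 10 to 25 N (value of joint valve above 1.54 rad and contact force between the fingers and handle above 10 N), for 0.3 s.
At the end, for the whole second after the job is handed in: The funnel sits upright (within 0.06 rad) and fully home in the empty station's socket (tip at least 25.5 mm below the rim and within 4 mm of its axis), at rest; that station's handle is within about 0.03 rad of its open stop; the other two valves are shut (below 0.05 rad) (z of funnel in the frame of socket below -0.0255 m and horizontal distance between funnel and socket below 0.004 m and angle between funnel's own z axis and vertical below 0.06 rad and value of joint valve above 1.54 rad and value of joint each of valve_b, valve_c below 0.05 rad and linear speed of funnel below 0.02 m/s); the robot touches nothing.
It fails at once if more than 25 N on the valve handle (contact force between anything else and handle above 25 N).
It fails at once if the funnel knocked or dropped on the manifold (more than 25 N between them) (contact force between funnel and station above 25 N).
It fails at once if the valve opened (above 0.3 rad) while the funnel is not home in the socket (value of joint valve above 0.3 rad and (z of funnel in the frame of socket above -0.0225 m or horizontal distance between funnel and socket above 0.006 m)).
It fails at once if another station's valve turned by more than 0.1 rad, its funnel moved by more than 8 mm, or the bung by more than 15 mm (value of joint any of valve_b, valve_c above 0.1 rad or distance of any of funnel_b, funnel_c from where it was at the start of the episode above 0.008 m or distance of bung from where it was at the start of the episode above 0.015 m).
It fails at once if a thing on the bench pushed more than 30 mm or tipped over (distance of any of vol_flask, pipette_filler, beaker, petri, wash_bottle, membrane_box from where it was at the start of the episode above 0.03 m or angle between any of vol_flask, pipette_filler, beaker, petri, wash_bottle, membrane_box's own z axis and vertical above 0.5 rad).
It also fails if it takes over 59 s, if anything falls off the work surface, if the arm or the gripper's body presses on something with over 40 N, if the wrist force passes 120 N, or if a joint passes its speed limit or range.

## Working session

There is one attempt and no reset: what is moved stays moved. The work goes in short steps, Python scripts to look and compute and a tool call to move; the robot and the scene stay as the last step left them, time stands still between calls to the robot, and variables do not carry over. Pictures are saved under pics/ and viewed, at most 10 in all, crops included, and the job is handed in when it is done.

Besides the shell and the picture viewer there is one more tool, called after ">>>" in YAML: its name, and indented under it one key for each argument. send_rows: Moves the arm, as the interface text tells. Its arguments: {"type":"object","properties":{"plan":{"type":"string"},"grip_force":{"type":"number"}},"required":["plan"]}

```bash
mkdir -p pics; ls
python3 - <<'E'
from workcell import observe, imaging, bot
import cv2
s=observe();print({k:s[k] for k in("clock","position","tool_rot","force","grip_width")},bot.tcp_to_grasp)
for n in("side","top"):
    f=imaging.grab_frame(n);cv2.imwrite(f"pics/{n}0.png",f["color"][:,:,::-1])
    print({k:v for k,v in f.items() if k!="color"})
E
```

```text
pics
{'clock': 0.0, 'position': array([0.17850751, 0.59860653, 0.23072089]), 'tool_rot': array([-3.14044324e+00,  3.63514165e-05,  2.85179741e+00]), 'force': array([ 0.17325875, -0.31036144,  0.49432054]), 'grip_width': 0.08556283096194102} 0.0187
{'fx': 381.7174409131855, 'fy': 381.7174409131855, 'cx': 273.47516252644715, 'cy': 212.36445819378238, 'dist_coeffs': array([-0.10287565,  0.        ,  0.        ,  0.        ,  0.        ]), 'eye': array([0.40785834, 0.75187474, 0.69225262]), 'orientation': array([-2.25452228, -0.01246608, -3.0427257 ])}
{'fx': 410.92734458701597, 'fy': 410.92734458701597, 'cx': 278.0191624894385, 'cy': 207.08500175385672, 'dist_coeffs': array([-0.02464048,  0.        ,  0.        ,  0.        ,  0.        ]), 'eye': array([ 2.17178430e-01, -2.47017015e-04,  1.35763976e+00]), 'orientation': array([-2.92608487e+00,  2.88558127e-03, -1.56851547e+00])}
```

View pics/side0.png

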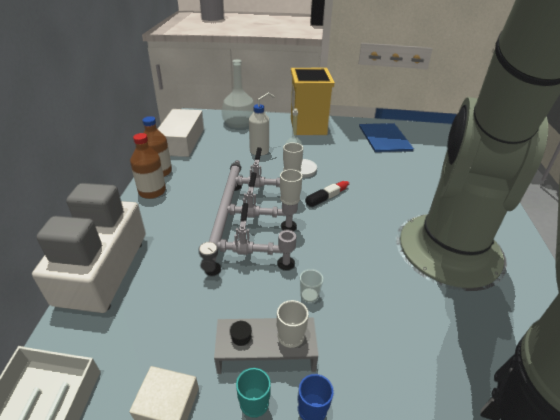

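View pics/top0.png

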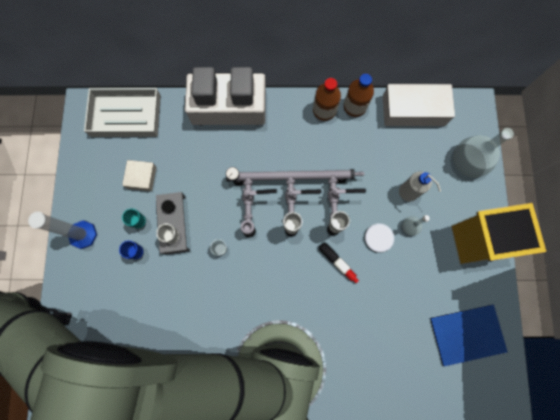

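The empty station is the leftmost in the top view (socket about (248,229), no white cup). The loose white funnel is in the rack at top (166,235), side (292,322). The turquoise (134,218) and blue (130,250) cups in the top view stand outside the rack, so they are look-alikes. I'll confirm with one enlarged crop.

```bash
cat > h.py <<'E'
import numpy as np, cv2
from scipy.spatial.transform import Rotation as R
from workcell import observe, imaging, bot
def ray(f,uv):
    K=np.array([[f["fx"],0,f["cx"]],[0,f["fy"],f["cy"]],[0,0,1]])
    p=cv2.undistortPoints(np.array([[uv]],float),K,f["dist_coeffs"])[0,0]
    return f["eye"],R.from_euler("xyz",f["orientation"]).apply([p[0],p[1],1])
def plane(f,uv,z):
    e,d=ray(f,uv); return e+d*(z-e[2])/d[2]
def proj(f,X):
    K=np.array([[f["fx"],0,f["cx"]],[0,f["fy"],f["cy"]],[0,0,1]])
    Rm=R.from_euler("xyz",f["orientation"]).as_matrix().T
    return cv2.projectPoints(np.atleast_2d(np.array(X,float)),cv2.Rodrigues(Rm)[0],-Rm@f["eye"],K,f["dist_coeffs"])[0][:,0]
def two(f,a,g,b):
    (p,d),(q,e)=ray(f,a),ray(g,b)
    t=np.linalg.lstsq(np.c_[d,-e],q-p,rcond=None)[0]
    A,B=p+d*t[0],q+e*t[1]; return (A+B)/2,np.linalg.norm(A-B)
E
python3 - <<'E'
from h import *
s=cv2.imread("pics/side0.png")[140:360,200:340];t=cv2.imread("pics/top0.png")[150:260,120:300]
s=cv2.resize(s,None,fx=2.7,fy=2.7,interpolation=cv2.INTER_CUBIC);t=cv2.resize(t,None,fx=2.2,fy=2.2,interpolation=cv2.INTER_CUBIC)
o=np.zeros((600,800,3),np.uint8);o[:s.shape[0],:s.shape[1]]=s
o[:t.shape[0],s.shape[1]:s.shape[1]+t.shape[1]]=t
cv2.imwrite("pics/crop0.png",o);print(s.shape,t.shape)
E
```

```text
(594, 378, 3) (242, 396, 3)
```

View pics/crop0.png

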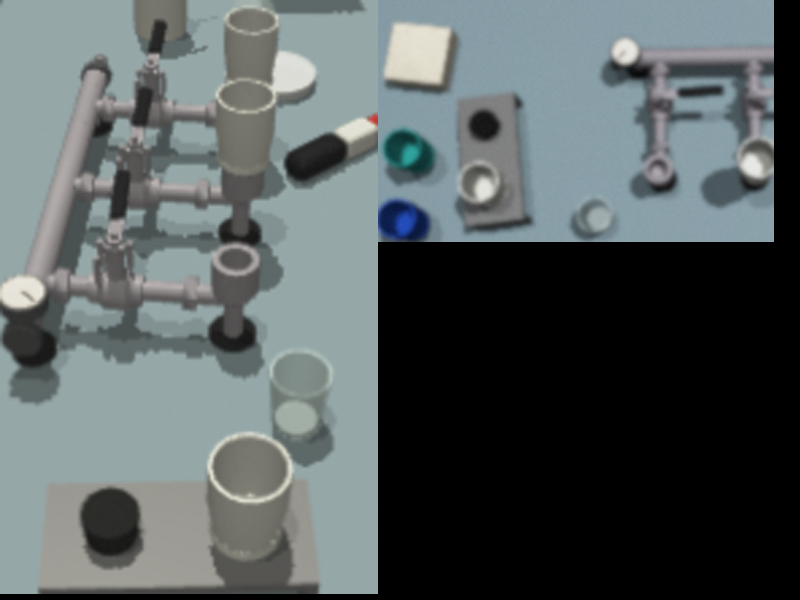

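The crop confirms it: the only white cup in the rack is at side (292,313), and the socket without a cup is at side (287,236), next to the gauge end. Next I'll measure both with masks and ellipse fits.

```bash
cat > m0.py <<'E'
from h import *
fs={n:imaging.grab_frame(n) for n in("side","top")}
def blob(f,seed,mask,r):
    m=np.zeros_like(mask);u,v=seed;m[v-r:v+r,u-r:u+r]=mask[v-r:v+r,u-r:u+r]
    n,l,st,c=cv2.connectedComponentsWithStats(m)
    k=1+np.argmax(st[1:,4]);return (l==k).astype(np.uint8),c[k],st[k]
for n,f in fs.items():
    hsv=cv2.cvtColor(f["color"],cv2.COLOR_RGB2HSV);g=hsv[:,:,2]
    white=((hsv[:,:,2]>165)&(hsv[:,:,1]<60)).astype(np.uint8)
    black=(g<60).astype(np.uint8)
    S=dict(side=[((292,313),22,.135),((290,183),16,.170),((292,152),16,.170)],top=[((166,233),16,.135),((292,222),14,.170),((339,220),14,.170)])[n]
    for (seed,r,z),nm in zip(S,("funnel","b","c")):
        m,c,st=blob(f,seed,white,r)
        p=cv2.findContours(m,0,1)[0];p=max(p,key=len);h=cv2.convexHull(p)
        e=cv2.fitEllipse(h) if len(h)>4 else None
        print(n,nm,np.round(e[0],1),np.round(e[1],1),np.round(plane(f,e[0],z),4),st)
    S=dict(side=[((245,215),14),((252,177),12)],top=[((267,191),12),((312,191),12),((356,190),12)])[n]
    for seed,r in S:
        m,c,st=blob(f,seed,black,r)
        l=cv2.fitLine(np.argwhere(m)[:,::-1].astype(np.float32),2,0,.01,.01).ravel()
        a=plane(f,c,.106);b=plane(f,c+4*l[:2],.106);print(n,"handle",c.round(1),st,a.round(4),"dir",np.degrees(np.arctan2(*(b-a)[1::-1])).round(1))
    u,v,r=dict(side=(287,236,13),top=(247,227,10))[n]
    c=cv2.resize(f["color"][v-r:v+r,u-r:u+r],None,fx=14,fy=14,interpolation=cv2.INTER_CUBIC)
    cv2.imwrite(f"pics/sock_{n}.png",c[:,:,::-1]);print(n,u-r,v-r)
a,b=[cv2.imread(f"pics/sock_{n}.png") for n in("side","top")]
o=np.zeros((max(a.shape[0],b.shape[0]),a.shape[1]+b.shape[1],3),np.uint8);o[:a.shape[0],:a.shape[1]]=a;o[:b.shape[0],a.shape[1]:]=b
cv2.imwrite("pics/sock.png",o);print(o.shape)
E
python3 m0.py
```

```text
side funnel [288.1 306.5] [36.  52.5] [0.4163 0.3323 0.135 ] [270 291  44  35 604]
side b [278.2 173.2] [14.7 15.7] [ 0.4681 -0.0411  0.17  ] [274 167  12  14  95]
side c [281.3 151. ] [31.8 37.1] [ 0.4695 -0.1508  0.17  ] [276 136  23  32 291]
side handle [244.3 211.5] [241 203   7  18  87] [0.5426 0.0398 0.106 ] dir -86.4
side handle [252.5 179.1] [249 172   8  15  71] [ 0.5426 -0.1011  0.106 ] dir -88.2
side 274 223
top funnel [151.7 232.8] [11.  31.6] [0.4048 0.3846 0.135 ] [150 217   8  32 124]
top b [305.1 221.7] [17.5 32.8] [ 0.4333 -0.0757  0.17  ] [295 208  11  28 163]
top c [347.1 219. ] [27.5 30.6] [ 0.4415 -0.1996  0.17  ] [334 206  19  28 209]
top handle [266.3 191. ] [257 190  19   3  42] [0.5427 0.0409 0.106 ] dir -85.2
top handle [311.2 191.4] [302 190  18   3  40] [ 0.542  -0.1002  0.106 ] dir -87.9
top handle [355.3 190.5] [347 190  18   2  35] [ 0.545 -0.239  0.106] dir -89.6
top 237 217
(364, 644, 3)
```

View pics/sock.png

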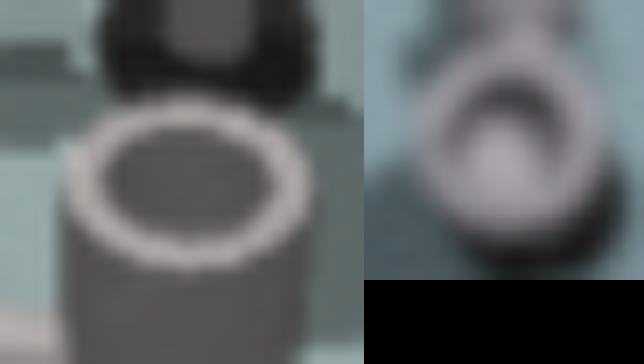

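```bash
cat > pt.py <<'E'
from h import *
fs={n:imaging.grab_frame(n) for n in("side","top")}
E
python3 - <<'E'
from pt import *
for nm,a,b,z in(("sock",(286.96,235.7),(247.1,226.3),.095),("fun",(292.3,313.0),(166.1,232),.135)):
    print(nm,plane(fs["side"],a,z).round(4),plane(fs["top"],b,z).round(4),[x.round(4) for x in two(fs["side"],a,fs["top"],b)])
# overlay check: rim circles
im=cv2.cvtColor(fs["side"]["color"],cv2.COLOR_RGB2BGR);big=cv2.resize(im[220:360,200:340],None,fx=4,fy=4,interpolation=cv2.INTER_CUBIC)
t=np.linspace(0,2*np.pi,200)
for c,r,z in((plane(fs["side"],(292.3,313.0),.135),.028,.135),(plane(fs["side"],(286.96,235.7),.095),.021,.095)):
    p=proj(fs["side"],np.c_[c[0]+r*np.cos(t),c[1]+r*np.sin(t),0*t+z])
    for q in ((p-[200,220]+.5)*4-.5).astype(int): cv2.circle(big,q.tolist(),0,(0,0,255),-1)
cv2.imwrite("pics/ov.png",big)
E
```

```text
sock [0.4335 0.103  0.095 ] [0.4321 0.1002 0.095 ] [array([0.4331, 0.1003, 0.0925]), np.float64(0.001)]
fun [0.4079 0.3455 0.135 ] [0.4074 0.341  0.135 ] [array([0.408 , 0.3423, 0.1306]), np.float64(0.0001)]
```

View pics/ov.png

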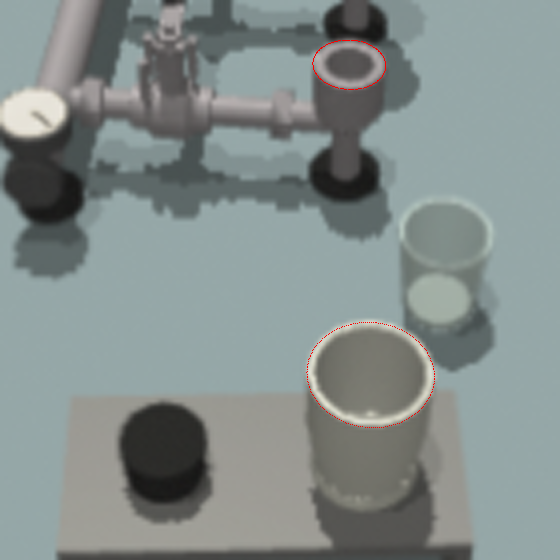

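The overlays match both rims. The funnel is at about (0.408, 0.344), the socket at (0.433, 0.102) and the stem at (0.538, 0.103), with the station yaw near 0. I'll move above the funnel and turn the tool to yaw π, so that tool x = −X, y = +Y and z = −Z.

>>> send_rows:
  plan: "-0.029 -0.018 0 0 0 -1.6 0.0854; -0.059 -0.036 0 0 0 -3.3 0.0854; -0.088 -0.053 0 0 0 -5 0.0854; -0.117 -0.071 0 0 0 -6.6 0.0854; -0.146 -0.089 0 0 0 -8.3 0.0854; -0.176 -0.106 0 0 0 -10 0.0854; -0.205 -0.124 0 0 0 -11.6 0.0854; -0.234 -0.142 0 0 0 -13.3 0.0854; -0.264 -0.16 0 0 0 -15 0.0854; -0.293 -0.1775 0 0 0 -16.6 0.0854"

```text
clock: 1.13
position: [0.4097, 0.3436, 0.2314]
tool_rot: [3.142, 0.0, -3.14]
force: [0.6, 0.5, 0.6]
grip_width: 0.0857
finger_force: 0.0
```

>>> send_rows:
  plan: "0.001 0.001 0.015 0 0 0 0.0854; 0.0015 0.001 0.035 0 0 0 0.0854; 0.0015 0.001 0.055 0 0 0 0.0854; 0.0015 0.001 0.075 0 0 0 0.0854; 0.0015 0.001 0.095 0 0 0 0.0854; 0.0015 0.001 0.112 0 0 0 0.0854; 0.0015 0.001 0.125 0 0 0 0.0854; 0.0015 0.001 0.132 0 0 0 0.0854; 0.0015 0.001 0.137 0 0 0 0.0854; 0.0015 0.001 0.137 0 0 0 0.0854"

```text
clock: 1.97
position: [0.407, 0.346, 0.0938]
tool_rot: [-3.141, -0.0, 3.142]
force: [-0.1, -0.2, -0.7]
grip_width: 0.0854
finger_force: 0.0
```

Run:
```python
from pt import *
s=observe();print(s["position"],s["force"])
a=fs["side"]["color"][240:390,200:380,::-1];cv2.imwrite("pics/g1.png",cv2.resize(a,None,fx=4,fy=4,interpolation=cv2.INTER_CUBIC))
```

```text
[0.40739019 0.34627301 0.09480244] [-0.12560102 -0.56239502  0.44058334]
```

View pics/g1.png

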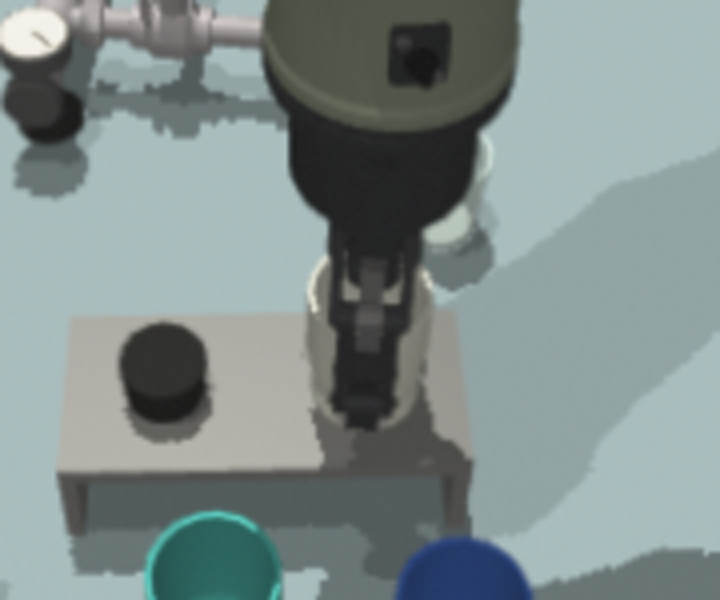

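The picture shows the fingers straddling the white cup (near finger at about (365,370) in the crop), clear of the bung, with the turquoise and blue cups off to the side. I'll close gently.

>>> send_rows:
  plan: "0 0 0 0 0 0 0.06; 0 0 0 0 0 0 0.05; 0 0 0 0 0 0 0.05; 0 0 0 0 0 0 0.05; 0 0 0 0 0 0 0.05; 0 0 0 0 0 0 0.05; 0 0 0 0 0 0 0.05; 0 0 0 0 0 0 0.05"
  grip_force: 25

```text
clock: 2.73
position: [0.4074, 0.3462, 0.095]
tool_rot: [3.141, 0.001, 3.141]
force: [-1.2, -1.4, 8.8]
grip_width: 0.0561
finger_force: 24.9
```

>>> send_rows:
  plan: "0 0 -0.005 0 0 0 0.05; 0 0 -0.015 0 0 0 0.05; 0 0 -0.03 0 0 0 0.05; 0 0 -0.045 0 0 0 0.05; 0 0 -0.06 0 0 0 0.05; 0 0 -0.075 0 0 0 0.05; 0 0 -0.09 0 0 0 0.05; 0 0 -0.1 0 0 0 0.05; 0 0 -0.108 0 0 0 0.05; 0 0 -0.11 0 0 0 0.05"

```text
clock: 3.57
position: [0.4075, 0.3464, 0.2057]
tool_rot: [3.14, 0.001, 3.141]
force: [-0.3, 0.7, -1.5]
grip_width: 0.0556
finger_force: 27.1
```

>>> send_rows:
  plan: "-0.001 -0.01 0 0 0 0 0.05; -0.004 -0.035 0 0 0 0 0.05; -0.007 -0.065 0 0 0 0 0.05; -0.01 -0.095 0 0 0 0 0.05; -0.013 -0.125 0 0 0 0 0.05; -0.016 -0.155 0 0 0 0 0.05; -0.019 -0.185 0 0 0 0 0.05; -0.022 -0.215 0 0 0 0 0.05; -0.025 -0.235 0 0 0 0 0.05; -0.0255 -0.243 0 0 0 0 0.05"

```text
clock: 4.4
position: [0.4322, 0.0993, 0.2037]
tool_rot: [-3.14, -0.001, 3.138]
force: [0.3, 0.6, -1.5]
grip_width: 0.0562
finger_force: 27.2
```

>>> send_rows:
  plan: "0 0 0.005 0 0 0 0.05; 0 0 0.012 0 0 0 0.05; 0 0 0.02 0 0 0 0.05; 0 0 0.027 0 0 0 0.05; 0 0 0.03 0 0 0 0.05; 0 0 0.03 0 0 0 0.05"

```text
clock: 4.9
position: [0.432, 0.1035, 0.1732]
tool_rot: [-3.141, -0.002, -3.141]
force: [-0.1, -0.2, -2.2]
grip_width: 0.0558
finger_force: 27.1
```

Run:
```python
from pt import *
s=observe();print(s["position"],s["force"])
a=fs["side"]["color"][150:300,210:360,::-1];cv2.imwrite("pics/g2.png",cv2.resize(a,None,fx=4,fy=4,interpolation=cv2.INTER_CUBIC))
```

```text
[0.43255937 0.10338386 0.17413306] [-1.21384241  0.11401017 -1.24505133]
```

View pics/g2.png

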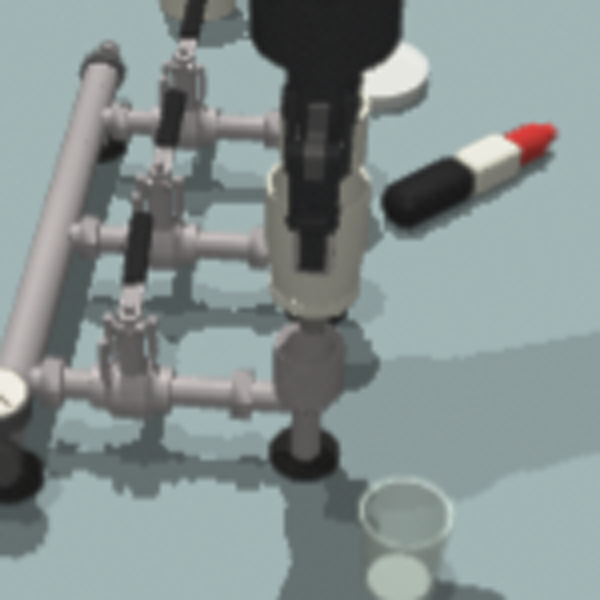

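Run:
```python
from pt import *
f=fs["side"]
def q(X): return ((proj(f,X)-[210,150]+.5)*4-.5).round(1).tolist()
for dx in(0,.004,-.004): print(dx,q([(.433+dx,.103,z) for z in(.095,.111,.139,.144,.18)]))
# edges of cup/flange and socket in image rows
g=cv2.cvtColor(cv2.imread("pics/g2.png"),cv2.COLOR_BGR2HSV)
for r in(280,290,300,310,340,350,360,370,380):
    print(r,[(x,g[r,x].tolist()) for x in range(255,380,1) if abs(int(g[r,x,2])-int(g[r,x-3,2]))>18 or abs(int(g[r,x,1])-int(g[r,x-3,1]))>25][::4])
```

```text
0 [[310.2, 344.4], [311.2, 323.8], [313.0, 286.4], [313.3, 279.6], [315.7, 228.8]]
0.004 [[303.2, 343.9], [304.2, 323.2], [305.8, 285.9], [306.1, 279.0], [308.3, 228.3]]
-0.004 [[317.1, 344.9], [318.2, 324.3], [320.1, 286.9], [320.5, 280.1], [323.1, 229.3]]
280 [(271, [37, 15, 153]), (275, [26, 18, 111]), (362, [90, 29, 158])]
290 [(360, [83, 22, 142])]
300 [(292, [28, 20, 154])]
310 [(275, [90, 27, 112]), (283, [79, 17, 118]), (347, [87, 20, 114]), (351, [90, 27, 158])]
340 [(283, [0, 11, 141]), (287, [0, 10, 103]), (373, [90, 28, 174])]
350 [(271, [92, 26, 160]), (275, [90, 7, 116]), (373, [88, 28, 156])]
360 [(271, [90, 23, 153]), (275, [75, 5, 98])]
370 [(271, [90, 23, 153]), (275, [90, 3, 98]), (379, [90, 28, 136])]
380 [(257, [90, 3, 178]), (273, [90, 2, 122]), (371, [90, 28, 118]), (375, [92, 27, 149])]
```

The cup axis is at crop column 316.5 against about 313 expected, and the socket axis is at 308.5. So the funnel sits about 2 mm too far toward the robot. I'll shift X by +2 mm and descend.

>>> send_rows:
  plan: "-0.001 0.0005 0.001 0 0 0 0.05; -0.002 0.0005 0.003 0 0 0 0.05; -0.002 0.0005 0.007 0 0 0 0.05; -0.002 0.0005 0.011 0 0 0 0.05; -0.002 0.0005 0.015 0 0 0 0.05; -0.002 0.0005 0.019 0 0 0 0.05; -0.002 0.0005 0.023 0 0 0 0.05; -0.002 0.0005 0.026 0 0 0 0.05; -0.002 0.0005 0.028 0 0 0 0.05; -0.002 0.0005 0.028 0 0 0 0.05"

```text
clock: 5.93
position: [0.4344, 0.1035, 0.1459]
tool_rot: [-3.141, -0.001, 3.142]
force: [-0.6, 0.6, -1.2]
grip_width: 0.056
finger_force: 27.1
```

>>> send_rows:
  plan: "0 0 0.001 0 0 0 0.05; 0 0 0.003 0 0 0 0.05; 0 0 0.005 0 0 0 0.05; 0 0 0.007 0 0 0 0.05; 0 0 0.009 0 0 0 0.05; 0 0 0.0105 0 0 0 0.05; 0 0 0.0115 0 0 0 0.05; 0 0 0.012 0 0 0 0.05; 0 0 0.012 0 0 0 0.05"

```text
clock: 6.68
position: [0.4342, 0.103, 0.1341]
tool_rot: [-3.141, -0.001, 3.141]
force: [-1.9, -5.9, 1.7]
grip_width: 0.0555
finger_force: 27.5
```

>>> send_rows:
  plan: "0.0003 -0.0005 0 0 0 0 0.05; 0.0005 -0.001 0 0 0 0 0.05; 0.0005 -0.001 0 0 0 0 0.05; 0.0005 -0.001 0 0 0 0 0.05"

```text
clock: 7.02
position: [0.4341, 0.1026, 0.1342]
tool_rot: [3.142, -0.0, 3.142]
force: [-1.5, -1.3, -1.6]
grip_width: 0.0562
finger_force: 27.1
```

>>> send_rows:
  plan: "0.0003 -0.0004 0 0 0 0 0.05; 0.0003 -0.0008 0.0005 0 0 0 0.05; 0.0003 -0.0008 0.001 0 0 0 0.05; 0.0003 -0.0008 0.0015 0 0 0 0.05; 0.0003 -0.0008 0.002 0 0 0 0.05; 0.0003 -0.0008 0.0025 0 0 0 0.05; 0.0003 -0.0008 0.0025 0 0 0 0.05"

```text
clock: 7.6
position: [0.4338, 0.1018, 0.1317]
tool_rot: [-3.142, -0.0, 3.141]
force: [0.1, 0.3, -2.4]
grip_width: 0.056
finger_force: 27.2
```

No side contact now. I'll go down the last bit in small steps.

>>> send_rows:
  plan: "0 0 0.0005 0 0 0 0.05; 0 0 0.001 0 0 0 0.05; 0 0 0.0013 0 0 0 0.05; 0 0 0.0013 0 0 0 0.05"

```text
clock: 7.93
position: [0.4338, 0.1018, 0.1305]
tool_rot: [-3.142, -0.0, 3.141]
force: [-0.9, -0.7, -1.3]
grip_width: 0.056
finger_force: 27.2
```

>>> send_rows:
  plan: "0 0 0.0004 0 0 0 0.05; 0 0 0.0008 0 0 0 0.05; 0 0 0.0008 0 0 0 0.05"

```text
clock: 8.18
position: [0.434, 0.1018, 0.1301]
tool_rot: [3.141, 0.0, 3.141]
force: [-4.5, -1.2, 9.2]
grip_width: 0.0559
finger_force: 28.0
```

The shoulder met the rim at TCP z ≈ 0.130, as predicted, with about 10 N. Releasing.

>>> send_rows:
  plan: "0 0 0 0 0 0 0.06; 0 0 0 0 0 0 0.065; 0 0 0 0 0 0 0.072; 0 0 0 0 0 0 0.08; 0 0 0 0 0 0 0.0854; 0 0 0 0 0 0 0.0854; 0 0 0 0 0 0 0.0854; 0 0 0 0 0 0 0.0854"

```text
clock: 8.85
position: [0.4339, 0.1018, 0.1297]
tool_rot: [3.142, 0.0, 3.141]
force: [-0.7, 0.5, -0.5]
grip_width: 0.0852
finger_force: 0.0
```

>>> send_rows:
  plan: "0 0 -0.005 0 0 0 0.0854; 0 0 -0.015 0 0 0 0.0854; 0 0 -0.03 0 0 0 0.0854; 0 0 -0.05 0 0 0 0.0854; 0 0 -0.07 0 0 0 0.0854; 0 0 -0.09 0 0 0 0.0854; 0 0 -0.105 0 0 0 0.0854; 0 0 -0.115 0 0 0 0.0854; 0 0 -0.12 0 0 0 0.0854; 0 0 -0.12 0 0 0 0.0854"

```text
clock: 9.68
position: [0.4342, 0.1019, 0.2507]
tool_rot: [3.141, 0.002, 3.141]
force: [0.2, -0.3, 0.2]
grip_width: 0.0853
finger_force: 0.0
```

Run:
```python
from pt import *
s=observe();print(s["position"],s["force"],s["clock"])
f=fs["side"];a=f["color"][150:300,210:360,::-1];a=cv2.resize(a,None,fx=4,fy=4,interpolation=cv2.INTER_CUBIC)
t=np.linspace(0,2*np.pi,200)
for r,z in((.028,.170),(.021,.095)):
    for p in proj(f,np.c_[.434+r*np.cos(t),.1025+r*np.sin(t),0*t+z]): cv2.circle(a,tuple(int(v) for v in (p-[210,150]+.5)*4),0,(0,0,255),-1)
cv2.imwrite("pics/g3.png",a)
```

```text
[0.43363209 0.10170996 0.24934772] [-0.02068199 -0.00367117  0.33171393] 9.7833
```

View pics/g3.png

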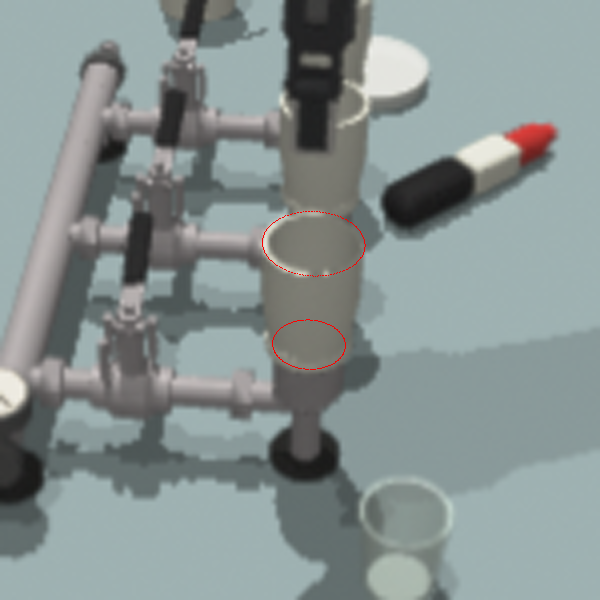

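The funnel's rim matches the predicted circle at z = 0.170 (crop (313,243)). It is upright and home, and the fingers are clear. Now I'll shut the fingers and go to the robot side of the handle.

>>> send_rows:
  plan: "-0.01 -0.009 0 0 0 0 0.03; -0.028 -0.024 0 0 0 0 0; -0.046 -0.04 0 0 0 0 0; -0.064 -0.056 0 0 0 0 0; -0.074 -0.065 0 0 0 0 0; -0.076 -0.067 0 0 0 0 0; -0.076 -0.067 0.01 0 0 0 0; -0.076 -0.067 0.03 0 0 0 0; -0.076 -0.067 0.05 0 0 0 0; -0.076 -0.067 0.07 0 0 0 0"

```text
clock: 10.62
position: [0.5086, 0.0359, 0.1782]
tool_rot: [3.141, -0.001, -3.14]
force: [0.1, 0.6, 0.3]
grip_width: 0.0001
finger_force: 0.0
```

>>> send_rows:
  plan: "0 0 0.015 0 0 0 0; 0 0 0.03 0 0 0 0; 0 0 0.045 0 0 0 0; 0 0 0.06 0 0 0 0; 0 0 0.072 0 0 0 0; 0 0 0.081 0 0 0 0; 0 0 0.086 0 0 0 0; 0 0 0.086 0 0 0 0"

```text
clock: 11.28
position: [0.5089, 0.0352, 0.0927]
tool_rot: [-3.142, -0.002, -3.141]
force: [-0.6, 0.1, -0.8]
grip_width: 0.0001
finger_force: 0.0
```

Run:
```python
from pt import *
s=observe();print(s["position"],s["force"],s["clock"])
f=fs["side"];a=f["color"][130:280,190:340,::-1];a=cv2.resize(a,None,fx=4,fy=4,interpolation=cv2.INTER_CUBIC)
cv2.imwrite("pics/g4.png",a)
```

```text
[0.50977095 0.03505444 0.09393324] [-0.62125616  0.16584777  0.54530404] 11.3833
```

View pics/g4.png

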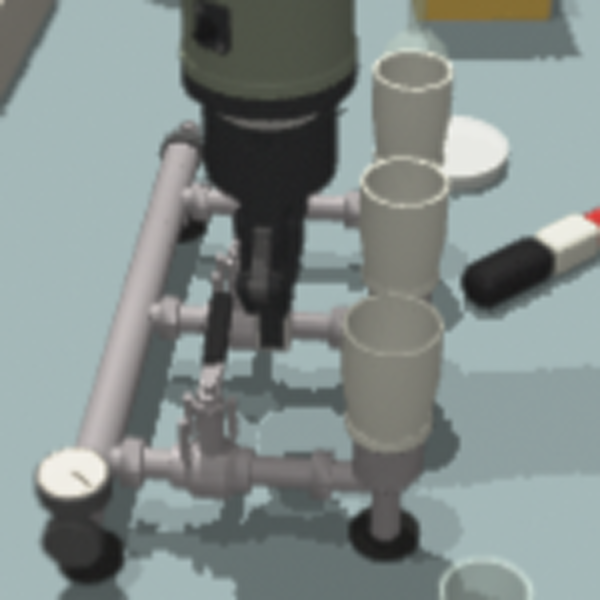

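The shut fingers stand on the robot side of the black handle (crop (270,330) against the handle at (217,325)), clear of all funnels. I'll make contact slowly and follow the arc.

>>> send_rows:
  plan: "-0.002 -0.003 0 0 0 0 0; -0.005 -0.006 0 0 0 0 0; -0.008 -0.009 0 0 0 0 0; -0.010 -0.009 0 0 0 0 0; -0.012 -0.009 0 0 0 0 0; -0.014 -0.009 0 0 0 0 0; -0.016 -0.009 0 0 0 0 0; -0.018 -0.009 0 0 0 0 0; -0.02 -0.009 0 0 0 0 0; -0.022 -0.009 0 0 0 0 0"

```text
clock: 12.22
position: [0.5316, 0.0259, 0.0936]
tool_rot: [-3.142, -0.001, -3.142]
force: [-4.1, 0.5, 1.1]
grip_width: -0.0001
finger_force: 2.0
```

>>> send_rows:
  plan: "-0.003 0 0 0 0 0 0; -0.006 0.0003 0 0 0 0 0; -0.009 0.001 0 0 0 0 0; -0.012 0.0018 0 0 0 0 0; -0.015 0.0027 0 0 0 0 0; -0.018 0.0037 0 0 0 0 0; -0.0213 0.0048 0 0 0 0 0; -0.024 0.0062 0 0 0 0 0; -0.0265 0.0077 0 0 0 0 0; -0.029 0.0093 0 0 0 0 0"

```text
clock: 13.05
position: [0.5611, 0.0345, 0.0937]
tool_rot: [-3.141, 0.0, 3.141]
force: [-3.0, -6.4, 0.0]
grip_width: 0.0
finger_force: 2.9
```

>>> send_rows:
  plan: "-0.002 0.0014 0 0 0 0 0; -0.004 0.0028 0 0 0 0 0; -0.006 0.0043 0 0 0 0 0; -0.0079 0.006 0 0 0 0 0; -0.0098 0.008 0 0 0 0 0; -0.0117 0.01 0 0 0 0 0; -0.0136 0.012 0 0 0 0 0; -0.0154 0.014 0 0 0 0 0; -0.0172 0.016 0 0 0 0 0; -0.0187 0.0185 0 0 0 0 0"

```text
clock: 13.88
position: [0.5805, 0.0522, 0.0938]
tool_rot: [-3.14, 0.001, 3.14]
force: [0.6, -7.6, -0.8]
grip_width: 0.0003
finger_force: 3.4
```

>>> send_rows:
  plan: "-0.0014 0.002 0 0 0 0 0; -0.0028 0.004 0 0 0 0 0; -0.0042 0.006 0 0 0 0 0; -0.0056 0.008 0 0 0 0 0; -0.007 0.01 0 0 0 0 0"

```text
clock: 14.3
position: [0.5872, 0.0625, 0.0937]
tool_rot: [-3.14, 0.001, 3.14]
force: [-2.3, -6.4, 0.2]
grip_width: -0.0003
finger_force: 3.2
```

>>> send_rows:
  plan: "-0.001 0.0017 0 0 0 0 0; -0.002 0.0034 0 0 0 0 0; -0.0028 0.005 0 0 0 0 0; -0.0036 0.0066 0 0 0 0 0; -0.0042 0.008 0 0 0 0 0"

```text
clock: 14.72
position: [0.5909, 0.0709, 0.0936]
tool_rot: [-3.141, -0.0, 3.141]
force: [-4.9, -5.1, 0.1]
grip_width: -0.0004
finger_force: 2.9
```

>>> send_rows:
  plan: "0 0.001 0 0 0 0 0; 0 0.002 0 0 0 0 0; 0 0.003 0 0 0 0 0; 0 0.004 0 0 0 0 0; 0 0.005 0 0 0 0 0"

```text
clock: 15.13
position: [0.5918, 0.0755, 0.0938]
tool_rot: [-3.14, 0.002, 3.14]
force: [1.7, -5.9, -2.6]
grip_width: 0.0001
finger_force: 3.2
```

>>> send_rows:
  plan: "0 0.0007 0 0 0 0 0; 0 0.0014 0 0 0 0 0; 0 0.002 0 0 0 0 0; 0 0.0025 0 0 0 0 0; 0 0.0025 0 0 0 0 0"

```text
clock: 15.55
position: [0.5921, 0.078, 0.0939]
tool_rot: [-3.141, 0.002, 3.14]
force: [2.8, -5.6, -3.3]
grip_width: 0.0003
finger_force: 3.0
```

>>> send_rows:
  plan: "0 0.0004 0 0 0 0 0; 0 0.0008 0 0 0 0 0; 0 0.0012 0 0 0 0 0"

```text
clock: 15.8
position: [0.5922, 0.0791, 0.0939]
tool_rot: [-3.141, 0.003, 3.14]
force: [5.3, -6.8, -3.1]
grip_width: -0.0
finger_force: 3.3
```

>>> send_rows:
  plan: "-0.0003 0.0004 0 0 0 0 0; -0.0006 0.0008 0 0 0 0 0; -0.0006 0.0008 0 0 0 0 0"

```text
clock: 16.05
position: [0.5925, 0.0801, 0.0938]
tool_rot: [-3.141, 0.002, 3.141]
force: [2.5, -5.5, -1.5]
grip_width: -0.0002
finger_force: 3.0
```

>>> send_rows:
  plan: "-0.0002 0.0004 0 0 0 0 0; -0.0003 0.0008 0 0 0 0 0; -0.0003 0.0008 0 0 0 0 0"

```text
clock: 16.3
position: [0.5927, 0.0809, 0.0938]
tool_rot: [-3.141, 0.002, 3.141]
force: [0.7, -7.0, -1.1]
grip_width: 0.0001
finger_force: 3.0
```

>>> send_rows:
  plan: "-0.0001 0.0004 0 0 0 0 0; -0.0002 0.0008 0 0 0 0 0; -0.0002 0.0008 0 0 0 0 0"

```text
clock: 16.55
position: [0.5928, 0.0817, 0.0938]
tool_rot: [-3.141, 0.001, 3.141]
force: [1.1, -4.8, -0.6]
grip_width: 0.0003
finger_force: 3.0
```

>>> send_rows:
  plan: "0 0.0004 0 0 0 0 0; -0.0001 0.0008 0 0 0 0 0; -0.0001 0.001 0 0 0 0 0; -0.0001 0.001 0 0 0 0 0"

```text
clock: 16.88
position: [0.5929, 0.0826, 0.0938]
tool_rot: [-3.14, 0.002, 3.141]
force: [1.3, -6.5, -0.7]
grip_width: -0.0001
finger_force: 3.2
```

>>> send_rows:
  plan: "0 0.0004 0 0 0 0 0; -0.0001 0.0008 0 0 0 0 0; -0.0001 0.001 0 0 0 0 0; -0.0001 0.001 0 0 0 0 0"

```text
clock: 17.22
position: [0.593, 0.0835, 0.0938]
tool_rot: [-3.14, 0.002, 3.141]
force: [0.6, -7.0, -1.5]
grip_width: -0.0001
finger_force: 3.4
```

>>> send_rows:
  plan: "0 0.0004 0 0 0 0 0; 0 0.0008 0 0 0 0 0; 0 0.001 0 0 0 0 0; 0 0.001 0 0 0 0 0"

```text
clock: 17.55
position: [0.593, 0.084, 0.0938]
tool_rot: [-3.14, 0.002, 3.14]
force: [0.9, -9.3, -1.6]
grip_width: -0.0003
finger_force: 4.7
```

>>> send_rows:
  plan: "0 0.0003 0 0 0 0 0; 0 0.0005 0 0 0 0 0; 0 0.0005 0 0 0 0 0"

```text
clock: 17.8
position: [0.593, 0.0841, 0.0938]
tool_rot: [-3.139, 0.001, 3.14]
force: [1.3, -12.6, -0.3]
grip_width: 0.0002
finger_force: 5.7
```

At the stop, with stiffness of about 7 N/mm. I'll add 0.4 mm and hold.

>>> send_rows:
  plan: "0 0.0002 0 0 0 0 0; 0 0.0004 0 0 0 0 0; 0 0.0004 0 0 0 0 0; 0 0.0004 0 0 0 0 0; 0 0.0004 0 0 0 0 0; 0 0.0004 0 0 0 0 0; 0 0.0004 0 0 0 0 0; 0 0.0004 0 0 0 0 0; 0 0.0004 0 0 0 0 0; 0 0.0004 0 0 0 0 0"

```text
clock: 18.63
position: [0.593, 0.0841, 0.0938]
tool_rot: [-3.139, 0.002, 3.14]
force: [1.4, -13.2, -0.2]
grip_width: -0.0001
finger_force: 6.5
```

>>> send_rows:
  plan: "0 0.0002 0 0 0 0 0; 0 0.0003 0 0 0 0 0; 0 0.0003 0 0 0 0 0; 0 0.0003 0 0 0 0 0; 0 0.0003 0 0 0 0 0; 0 0.0003 0 0 0 0 0; 0 0.0003 0 0 0 0 0; 0 0.0003 0 0 0 0 0; 0 0.0003 0 0 0 0 0"

```text
clock: 19.38
position: [0.5931, 0.0842, 0.0938]
tool_rot: [-3.139, 0.002, 3.139]
force: [0.7, -13.8, -0.6]
grip_width: 0.0001
finger_force: 7.2
```

Leant at about 14 N for well over 0.5 s. Backing off and up.

>>> send_rows:
  plan: "0 -0.002 0 0 0 0 0; 0 -0.006 0 0 0 0 0; 0 -0.014 0 0 0 0 0; 0 -0.022 0 0 0 0 0; 0 -0.027 0 0 0 0 0; 0 -0.028 -0.01 0 0 0 0; 0 -0.028 -0.03 0 0 0 0; 0 -0.028 -0.06 0 0 0 0; 0 -0.028 -0.09 0 0 0 0; 0 -0.028 -0.12 0 0 0 0"

```text
clock: 20.22
position: [0.5919, 0.0589, 0.2159]
tool_rot: [3.141, 0.0, 3.141]
force: [-0.5, 0.1, 0.1]
grip_width: -0.0002
finger_force: 0.0
```

>>> send_rows:
  plan: "0 -0.01 -0.03 0 0 0 0; 0 -0.03 -0.05 0 0 0 0; 0 -0.05 -0.07 0 0 0 0; 0 -0.08 -0.09 0 0 0 0; 0 -0.11 -0.1 0 0 0 0; 0 -0.13 -0.1 0 0 0 0; 0 -0.14 -0.1 0 0 0 0; 0 -0.14 -0.1 0 0 0 0"

```text
clock: 20.88
position: [0.5917, -0.0834, 0.3143]
tool_rot: [-3.141, 0.0, 3.138]
force: [-0.1, -0.4, -0.1]
grip_width: 0.0
finger_force: 0.0
```

Run:
```python
from pt import *
s=observe();print(s["position"],s["force"],s["clock"])
f=fs["side"];a=f["color"][130:280,190:340,::-1];a=cv2.resize(a,None,fx=4,fy=4,interpolation=cv2.INTER_CUBIC)
S=np.array([.539,.1028,.106])
for r in(.03,.095):
    p=proj(f,S+[r,0,0])[0];cv2.circle(a,tuple(int(v) for v in (p-[190,130]+.5)*4),2,(0,0,255),-1)
cv2.imwrite("pics/g5.png",a)
```

```text
[ 0.59194975 -0.08011745  0.31368399] [-0.36946129  0.35332294 -0.38760501] 20.9833
```

View pics/g5.png

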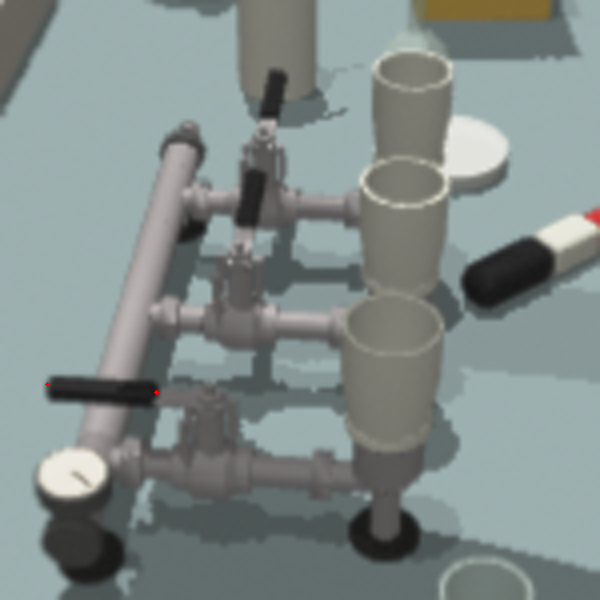

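The handle (crop (48,385) to (157,393)) lies along the pipe over the header, on the predicted open line. The funnel is seated and the other two handles are unchanged. Handing in.

```bash
python3 -c "
from workcell import bot
print(bot.job_done())"
```

```text
the job is handed in; nothing more can be done
None
```

The job is handed in; no verdict came back. The funnel sits upright and home in the empty station's socket, its valve was pushed to the open stop and leant on at about 14 N for over half a second, and the last picture shows the other two stations unchanged.

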